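Shut the draught shield and tare the bowl

TASK

The empty mixing bowl is on the scale and has to be tared. Push the scale's sliding lid fully shut by its orange tab, and only then reach a fingertip down into the blue-rimmed well and press the sunken blue key all the way down for a moment; let it come back up and move clear. Do not press the red key, do not lift or carry anything, and leave the bowl and the other things on the bench where they are.

Things in the scene. Friction and masses are not known exactly. Their poses are not given: they have to be found in the camera images.
- scale: White fixed bench scale, 300 x 300 mm. Origin on the work surface under the midpoint of the two key wells; x towards its back, y left, z up. In mm: console x -50..90, y -150..150, 70 high; behind it (x 90..250) a solid grey tower at y 15..150 and a clear-walled chamber with the bowl at y -150..15, both 128 high; the lid slides over both.
- lid (a joint): Clear sliding lid on the scale: 0 = fully shut over the chamber (stop), grows to 0.12 m as it opens along the scale's +y, over the tower. Starts 0.06 to 0.12 open, stays where left, slides with about 1.5 N. To shut it the tab is pushed along the scale's -y. Lid top 135 mm above the work surface.
- lid_tab (a point): Top centre of the orange upright tab on the lid; it moves with the lid. Tab is 56 mm along the scale's x, 12 mm along its y and stands 28 mm above the lid's top surface (its top is 163 mm above the work surface). Axes parallel to the scale's. With the lid shut it is at x 125, y -67.5 mm in the scale's frame.
- tare_key (a joint): Travel of the blue tare key: 0 = up, 0.006 m = fully down. Sprung: starts to move at 1.5 N, fully down at 5 N, returns by itself.
- tare_key_top (a point): Centre of the top of the blue key, a 32 mm round cap 26 mm down in a square well (48 mm clear opening, blue rim, sides parallel to the scale's). Key top 46 mm, rim 72 mm above the work surface. It is the left or the right of two wells on the console, centres 110 mm apart and 90 mm in front of the chamber and tower.
- erase_key (a joint): Travel of the red key (erases the calibration): 0 = up, 0.006 m = fully down. Must not be pressed.
- erase_key_top (a point): Centre of the top of the red key, same size and depth as the blue one, in the other well, with a red rim.
- bowl: Empty white bowl, 104 mm across, 45 mm high, standing on the pan (30 mm above the work surface) inside the chamber; origin at the centre of its underside. Stays put.
- jar_amber: Amber glass jar with a black cap, 56 mm diameter, 75 mm high, to the left of the scale's console; origin under its centre. Bystander.
- jar_green: Green jar with a white cap, 60 mm diameter, 85 mm high, to the right of the scale's console; origin under its centre. Bystander.
- spray_bottle: White spray bottle with grey head, 68 mm diameter, 190 mm high; origin under its centre. Bystander.
- brush_cup: Terracotta cup of brushes, 76 mm diameter, cup 100 mm high, brushes up to 215 mm; origin under its centre. Bystander.
- flat_brush: Brush, 170 mm long, lying on the bench. Bystander.
- ink_tin: Steel tin with a yellow band, 80 mm diameter, 60 mm high; origin under its centre. Bystander.
Mind the look-alikes: they are no part of the job. Of the things that look like the part that bears erase_key, the smallest one is meant. Of the things that look like the part that bears tare_key, the middle-sized one is meant.

How it is judged:
On the way, in this order (a step that is already met when the one before it is completed fails the run):
1. the lid is pushed fully shut (value of joint lid below 0.004 m), for 0.2 s.
2. the blue key is pressed all the way down (value of joint tare_key above 0.0045 m), for 0.2 s.
At the end, for the whole second after the job is handed in: The lid is shut to within 6 mm, both keys are up again (within 1.5 mm), and the bowl rests within 15 mm of where it stood (value of joint lid below 0.006 m and value of joint each of tare_key, erase_key below 0.0015 m and distance of bowl from where it was at the start of the episode below 0.015 m and linear speed of bowl below 0.02 m/s); the robot touches nothing.
It fails at once if the red key is pressed (more than 2.5 mm) (value of joint erase_key above 0.0025 m).
It fails at once if the blue key is pressed (more than 2.5 mm) while the lid is more than 8 mm open (value of joint tare_key above 0.0025 m and value of joint lid above 0.008 m).
It fails at once if the bowl is moved more than 15 mm, lifted or carried (distance of bowl from where it was at the start of the episode above 0.015 m).
It fails at once if another thing on the bench is moved more than 25 mm, lifted or carried (distance of any of jar_amber, jar_green, spray_bottle, brush_cup, flat_brush, ink_tin from where it was at the start of the episode above 0.025 m).
It also fails if it takes over 45 s, if anything falls off the work surface, if the arm or the gripper's body presses on something with over 40 N, if the wrist force passes 120 N, or if a joint passes its speed limit or range.

ROBOT

A 6-joint arm with a two-finger parallel gripper is mounted at the origin on the work surface. World frame = base frame: x ahead of the robot, y to its left, z up, the work surface at z = 0. Lengths are in m, angles in rad, forces in N, time in s.
With the tool pointing down it reaches from about 0.35 to 0.775 m from the base axis. Payload 5.5 kg.
Tool frame: the origin (TCP) lies at the very end of the fingers, on their centre line; the grasp point (between the pads) lies 19 mm behind it; z points along the fingers, y is the line along which they close (so a half turn about z gives the same grasp; the last joint's range is limited). The gripper opens to 85 mm and grips with 20 to 120 N. Pads are 22 mm wide; open, the fingers measure 114 mm over their backs; the gripper's body (76 mm by 85 mm) begins 54 mm behind the grasp point. The pads swing forward as they close: fully open they stand 13 mm farther back than shut.
Start: joints at [-1.266, 0.313, 0.046, 1.304, 0, 1.431], TCP at [0.247, -0.519, 0.231] pointing down, gripper open.
Joint ranges: [-2.76, 2.76], [-0.86, 1.69], [-1.03, 1.26], [-2.2, 2.34], [-1.47, 1.5], [-3.14, 3.14]. Speed limits (rad/s): [2.57, 2.57, 3.14, 3.14, 3.14, 3.14].

INTERFACE

Orientations are given as a unit quaternion [w, x, y, z].
In Python, from workcell import env gives the robot as it stands. The module is installed in compiled form; this text tells all that it offers.
- The arm moves only by the tool jog_arm, never from a script. Its argument "rows" is a list of rows, each a list of 6 numbers: the shift along the world's x, y, z in units of 40 mm (1.0 is 40 mm), then the turn, a rotation vector about the world's x, y, z in units of 6 degrees (1.0 is 6 degrees). In form: [[x, y, z, wx, wy, wz], ...]. A call has 1 to 12 rows; each row is the pose to reach, as a shift and turn from the pose commanded when the call began; what a row does not reach only later rows make up. A row lasts 1/12 s, in which the tool goes at most 41.7 mm and 7.16 degrees, less where a joint would pass 70% of its speed; a pose out of reach is approached as far as the arm can. A call with a gripper value outside its range is refused whole. "jaw" is the gripper command: -1 is fully open, 1 is shut, values between are in proportion, set as the call begins (left out, the last holds). The fingers move at their own pace and stop on an object; "force" is the grip in N (left out, the last holds). Time passes only in rows, so rows that repeat a pose let the fingers close. It gives the time, the measured TCP pose, the force, the opening and the grip force at its end, in the units of the state.
- env.get_state(): the state, without advancing time (a new reading comes with each control period).
- env.read_camera(name): name is "scene" or "side" or "wrist"; returns a dict with "pixels" (384x512x3 uint8, red, green, blue), "mtx" (3x3 intrinsics, pixels), "k1" (the pictures are not rectified: a ray, as slopes to the right and down, at radius r is drawn at 1 + k1 r^2 times it, then the intrinsics apply), "cam_to_world" (4x4, takes a point from camera to world coordinates). Camera axes: x right, y up, looking along -z (the intrinsics and any distortion apply to the point x, -y, -z); pixel columns grow to the right and rows downward; lengths in m; the calibration is good to about 2 mm. A picture is of the moment at which its call begins. There is no depth.
- env.hand_in(): hands the job in; it is judged then, once.
The state is a dict: "clock": time; "joint_pos": joint angles; "qvel": joint speeds; "tau": joint torques, N m; "tcp_pos": TCP position; "orientation": TCP orientation; "wrist_force": force on the tool from outside, world axes, zero at the start; "ft_torque": the same for the moment, N m; "finger_gap": finger opening in m; "grip_force": force on a finger pad.
Only numpy, scipy, OpenCV 4.12 (cv2) and the standard library are available. Lean on these libraries where they do the work, as an engineer would, in place of code of your own. Each camera call takes 0.05 s, during which the arm holds its last target. There are 200 camera calls.

## Working session

There is one attempt and no reset: what is moved stays moved. The work goes in short steps, Python scripts to look and compute and a tool call to move; the robot and the scene stay as the last step left them, time stands still between calls to the robot, and variables do not carry over. Pictures are saved under pics/ and viewed, at most 10 in all, crops included, and the job is handed in when it is done.

Besides the shell and the picture viewer there is one more tool, called after "Emit:" as name(argument=value, ...) on one line, values as JSON. jog_arm: Moves the arm, as the interface text tells. Its arguments: {"type":"object","properties":{"rows":{"type":"array","items":{"type":"array","items":{"type":"number"}}},"jaw":{"type":"number"},"force":{"type":"number"}},"required":["rows"]}

```bash
mkdir -p pics; cat > h.py <<'E'
import numpy as np, cv2
from workcell import env
def ray(c,u,v):
    K=np.array(c["mtx"]);p=cv2.undistortPoints(np.array([[[u,v]]],float),K,np.array([c["k1"],0,0,0,0]))[0,0]
    T=np.array(c["cam_to_world"]);d=T[:3,:3]@np.array([p[0],-p[1],-1]);return T[:3,3],d
def at(c,u,v,z):
    o,d=ray(c,u,v);return o+d*(z-o[2])/d[2]
def proj(c,P):
    T=np.array(c["cam_to_world"]);q=(np.array(P)-T[:3,3])@T[:3,:3];s=np.array([q[0],-q[1]])/-q[2]
    s*=1+c["k1"]*(s@s);K=np.array(c["mtx"]);return K[:2,:2]@s+K[:2,2]
E
python3 - <<'E'
from h import *
import pickle
for n in("scene","side"):
    c=env.read_camera(n);pickle.dump(c,open(n+".pkl","wb"))
    cv2.imwrite(f"pics/{n}0.png",cv2.resize(c["pixels"][:,:,::-1],(768,576),interpolation=cv2.INTER_CUBIC))
    print(n,c["mtx"],c["k1"],c["cam_to_world"])
E
```

```text
scene [[478.10457954   0.         256.56073216]
 [  0.         478.10457954 188.60962685]
 [  0.           0.           1.        ]] -0.17245487810767274 [[ 0.70267869 -0.4933922   0.51264686  1.17051651]
 [ 0.71147422  0.4941969  -0.49957367 -0.6650007 ]
 [-0.00686274  0.7157748   0.69829746  1.0767426 ]
 [ 0.          0.          0.          1.        ]]
side [[453.90119317   0.         260.82515805]
 [  0.         453.90119317 186.53983962]
 [  0.           0.           1.        ]] 0.06069357464207547 [[-0.99580235  0.03000039 -0.0864735   0.33802673]
 [-0.08853981 -0.55523035  0.82697035  1.2675422 ]
 [-0.02320327  0.83115536  0.55555591  0.98381853]
 [ 0.          0.          0.          1.        ]]
```

View pics/scene0.png

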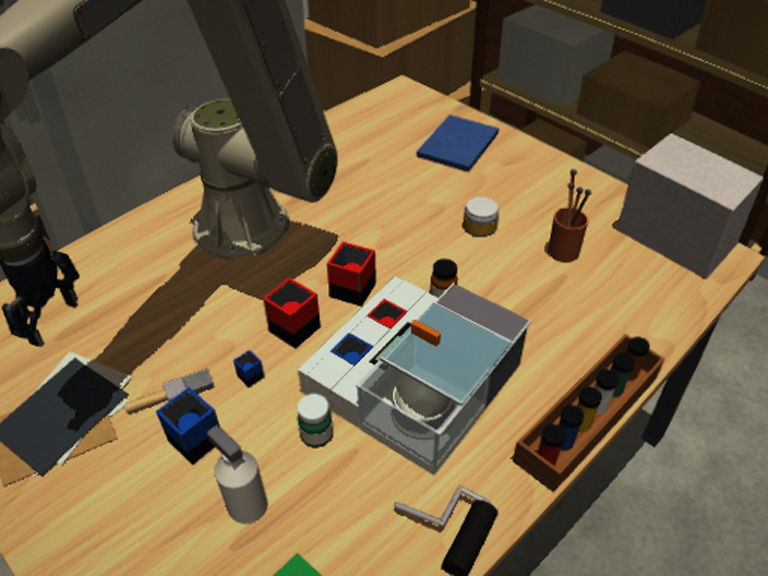

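View pics/side0.png

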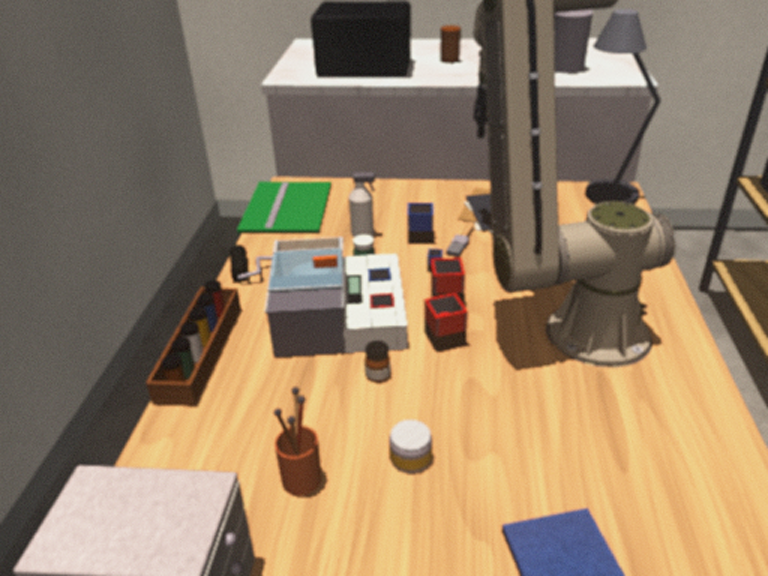

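The scene view shows these candidates (in 768x576 pixels):
- **Blue:** a small cube at (249,367), the well on the scale at (352,348), and a large box at (187,420). The middle-sized one, on the scale, is the one I want.
- **Red:** the well on the scale at (387,314), and boxes at (292,310) and (352,268). The smallest, on the scale, is the one to avoid.

The orange tab is at (426,331). I'll check the choice in a close crop.

```bash
python3 - <<'E'
import pickle,cv2
c=pickle.load(open("scene.pkl","rb"));p=c["pixels"][180:320,192:362,::-1]
cv2.imwrite("pics/crop.png",cv2.resize(p,None,fx=4.25,fy=4.25,interpolation=cv2.INTER_CUBIC))
E
```

```text
(no output)
```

View pics/crop.png

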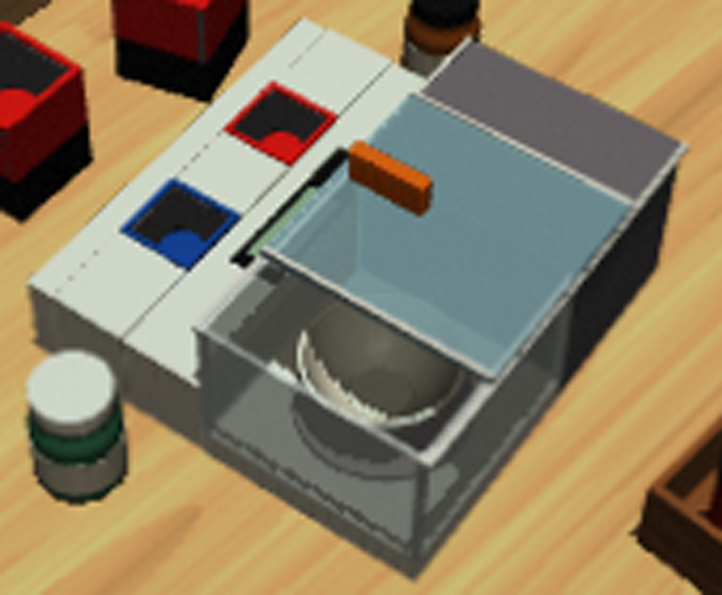

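The crop confirms it. The blue-rimmed well centre is at (181,224) in the crop, the red one at (281,124), and the tab top runs from (358,146) to (432,185). The lid is about half open. Next I'll fit the scale's pose to these points.

```bash
cat > fit.py <<'E'
from h import *
import pickle
from scipy.optimize import least_squares
c=pickle.load(open("scene.pkl","rb"));R=lambda x,y:(191.5+x/4.25+.12,179.5+y/4.25+.12)
pts=[((30,288),(-50,-150,70)),((305,18),(-50,150,70)),((181,224),(0,-55,72)),((281,124),(0,55,72)),((200,328),(90,-150,128)),((428,460),(250,-150,128)),((687,148),(250,150,128)),((468,42),(90,150,128)),((415,578),(250,-150,0))]
def W(p,s):
    a=p[2];return np.array([p[0]+s[0]*np.cos(a)-s[1]*np.sin(a),p[1]+s[0]*np.sin(a)+s[1]*np.cos(a),s[2]])
f=lambda p:np.concatenate([proj(c,W(p,np.array(s)/1e3))-R(*q) for q,s in pts])
r=least_squares(f,[.5,0,0],loss='soft_l1');p=r.x
if __name__=="__main__":
    print(p,np.degrees(p[2]));print(f(p).reshape(-1,2).round(1))
    # rim corners per well at z=72
    inv=lambda w:np.array([[np.cos(p[2]),np.sin(p[2])],[-np.sin(p[2]),np.cos(p[2])]])@(w[:2]-p[:2])*1e3
    for q in [(175,180),(241,217),(189,269),(121,229),(273,83),(337,122),(291,165),(225,128)]: print(q,inv(at(c,*R(*q),.072)).round(1))
    for q in [(350,155),(358,143),(433,184),(426,193)]: print("tab",q,inv(at(c,*R(*q),.163)).round(1))
    s=pickle.load(open("side.pkl","rb"))
    for P in [(0,-55,72),(0,55,72),(125,-67.5,163),(125,-7,163)]: print(P,"world",W(p,np.array(P)/1e3).round(4),"side px*1.5",(proj(s,W(p,np.array(P)/1e3))*1.5).round(0))
E
python3 fit.py; python3 -c "
from h import *
s=env.get_state();print({k:np.round(v,3) for k,v in s.items()})"
```

```text
[ 0.50336735 -0.05606852  0.15933088] 9.1289869836912
[[-0.5 -1.4]
 [-0.4 -0.1]
 [ 0.2 -0.1]
 [ 0.2 -0.1]
 [-0.3  0.5]
 [-0.1  1. ]
 [-0.5 -1.4]
 [ 1.3 -0.6]
 [ 0.5  1.2]]
(175, 180) [-26.9 -27.9]
(241, 217) [ 27.8 -28. ]
(189, 269) [ 27.2 -82.3]
(121, 229) [-29.  -81.9]
(273, 83) [-27.6  82.6]
(337, 122) [29.7 78.2]
(291, 165) [27.4 28. ]
(225, 128) [-28.7  29.1]
tab (350, 155) [100.1 -10.9]
tab (358, 143) [98.4  0.1]
tab (433, 184) [154.   -1.2]
tab (426, 193) [154.6  -9.6]
(0, -55, 72) world [ 0.5121 -0.1104  0.072 ] side px*1.5 [379. 275.]
(0, 55, 72) world [ 0.4946 -0.0018  0.072 ] side px*1.5 [382. 301.]
(125, -67.5, 163) world [ 0.6375 -0.1029  0.163 ] side px*1.5 [325. 243.]
(125, -7, 163) world [ 0.6279 -0.0431  0.163 ] side px*1.5 [324. 256.]
{'clock': np.float64(0.1), 'joint_pos': array([-1.266,  0.314,  0.045,  1.304, -0.   ,  1.431]), 'qvel': array([-0.002, -0.001,  0.003,  0.001, -0.001, -0.001]), 'tau': array([ 2.0000e-03, -4.8173e+01,  2.9924e+01,  1.3000e-02, -0.0000e+00,
       -0.0000e+00]), 'tcp_pos': array([ 0.247, -0.519,  0.23 ]), 'orientation': array([-0.001,  0.975,  0.221, -0.   ]), 'wrist_force': array([-0.684, -0.466, -0.949]), 'ft_torque': array([ 0.026,  0.033, -0.016]), 'grip_force': np.float64(0.0), 'finger_gap': np.float64(0.085)}
```

Emit:
jog_arm(rows=[[0,0,1,0,0,0],[0,0,2,0,0,0],[1,1.4,2,0,0,-1],[2,2.8,2,0,0,-2],[2.7,3.8,2,0,0,-2.73],[3.2,4.5,2,0,0,-2.73],[3.7,5.2,2,0,0,-2.73],[4.2,5.9,2,0,0,-2.73],[4.7,6.6,2,0,0,-2.73],[5.2,7.3,2,0,0,-2.73],[5.2,7.3,2,0,0,-2.73],[5.2,7.3,2,0,0,-2.73]], jaw=1)

```text
clock: 1.1
tcp_pos: [0.4573, -0.223, 0.311]
orientation: [-0.001, 0.997, 0.082, 0.0]
wrist_force: [-0.4, -0.1, 0.1]
finger_gap: -0.0001
grip_force: 0.0
```

Emit:
jog_arm(rows=[[0.5,0.7,0,0,0,0],[1,1.4,0,0,0,0],[1.5,2.1,0,0,0,0],[2,2.8,0,0,0,0],[2.5,3.5,0,0,0,0],[3,4.2,0,0,0,0],[3.5,5,0,0,0,0],[4.1,5.8,0,0,0,0],[4.1,5.8,-1,0,0,0],[4.1,5.8,-2,0,0,0],[4.1,5.8,-2.5,0,0,0],[4.1,5.8,-2.5,0,0,0]])

```text
clock: 2.1
tcp_pos: [0.616, 0.0051, 0.2048]
orientation: [-0.001, 0.997, 0.079, -0.006]
wrist_force: [-0.3, -0.1, -0.8]
finger_gap: -0.0002
grip_force: 0.0
```

```bash
python3 - <<'E'
from fit import *
s=env.get_state();t=np.array(s["tcp_pos"]);a=p[2]
print(t,np.array([[np.cos(a),np.sin(a)],[-np.sin(a),np.cos(a)]])@(t[:2]-p[:2]))
k=env.read_camera("scene");cv2.imwrite("pics/s1.png",cv2.resize(k["pixels"][100:320,172:392,::-1],None,fx=2.7,fy=2.7,interpolation=cv2.INTER_CUBIC))
E
```

```text
[0.61599168 0.00514109 0.20478742] [0.12090916 0.0425656 ]
```

View pics/s1.png

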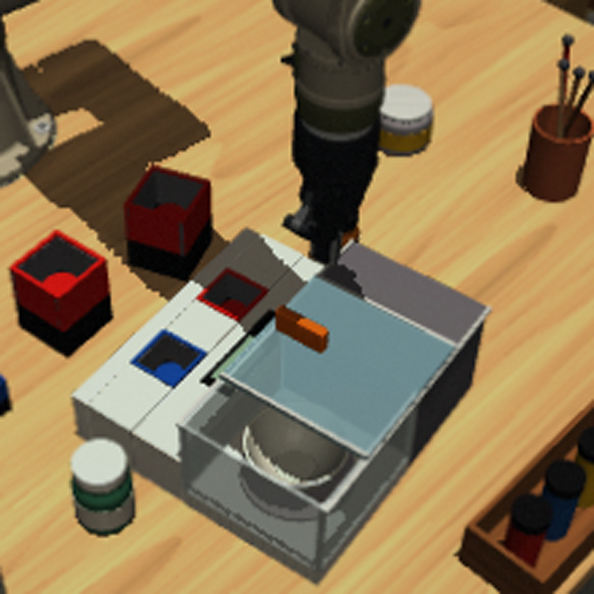

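The shut fingertip is at (322,262), on the tower side of the tab at (302,328), and clear above the lid. Now lowering it beside the tab.

Emit:
jog_arm(rows=[[0,0,-0.5,0,0,0],[0,0,-1,0,0,0],[0,0,-1.3,0,0,0],[0,0,-1.5,0,0,0],[0,0,-1.5,0,0,0],[0,0,-1.5,0,0,0]])

```text
clock: 2.65
tcp_pos: [0.6201, 0.0044, 0.1528]
orientation: [0.0, 0.997, 0.079, 0.001]
wrist_force: [0.1, 0.8, 0.9]
finger_gap: -0.0002
grip_force: 0.0
```

Emit:
jog_arm(rows=[[0,0,-0.15,0,0,0],[0.03,-0.2,-0.15,0,0,0],[0.06,-0.4,-0.15,0,0,0],[0.1,-0.6,-0.15,0,0,0],[0.13,-0.8,-0.15,0,0,0],[0.16,-1.0,-0.15,0,0,0],[0.19,-1.2,-0.15,0,0,0],[0.23,-1.4,-0.15,0,0,0],[0.26,-1.6,-0.15,0,0,0],[0.29,-1.8,-0.15,0,0,0],[0.32,-2.0,-0.15,0,0,0],[0.32,-2.0,-0.15,0,0,0]])

```text
clock: 3.65
tcp_pos: [0.6325, -0.0772, 0.1452]
orientation: [0.001, 0.997, 0.078, -0.0]
wrist_force: [-0.6, -0.0, 0.1]
finger_gap: -0.0
grip_force: 0.0
```

Emit:
jog_arm(rows=[[0.01,-0.08,0,0,0,0],[0.02,-0.12,0,0,0,0],[0.03,-0.16,0,0,0,0],[0.03,-0.2,0,0,0,0],[0.03,-0.2,0,0,0,0]])

```text
clock: 4.07
tcp_pos: [0.6332, -0.0831, 0.1451]
orientation: [0.0, 0.997, 0.079, -0.0]
wrist_force: [-0.6, 0.7, -0.7]
finger_gap: -0.0004
grip_force: 0.3
```

```bash
python3 - <<'E'
from fit import *
k=env.read_camera("scene");cv2.imwrite("pics/s2.png",cv2.resize(k["pixels"][180:320,192:362,::-1],None,fx=4.25,fy=4.25,interpolation=cv2.INTER_CUBIC))
for y in (-61.5,-73.5): print([((proj(k,W(p,np.array([x,y,163])/1e3))-[191.6,179.6])*4.25).round() for x in(97,153)])
E
```

```text
[array([297., 204.]), array([375., 246.])]
[array([285., 216.]), array([363., 259.])]
```

View pics/s2.png

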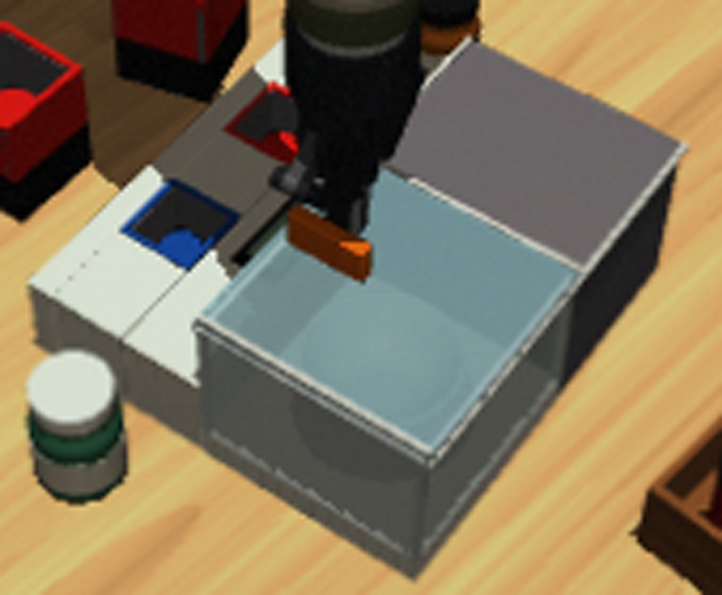

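The lid now covers the chamber almost completely. The tab top runs from (290,208) to (371,245), within a few mm of its shut position. I'll push on until the stop pushes back.

Emit:
jog_arm(rows=[[0.01,-0.05,0,0,0,0],[0.02,-0.1,0,0,0,0],[0.02,-0.15,0,0,0,0],[0.02,-0.15,0,0,0,0],[0.02,-0.15,0,0,0,0]])

```text
clock: 4.53
tcp_pos: [0.6334, -0.0849, 0.1451]
orientation: [-0.004, 0.997, 0.081, -0.0]
wrist_force: [-2.0, 12.1, 1.6]
finger_gap: -0.0
grip_force: 6.7
```

The stop pushes back with 12 N, so the lid is shut. I'll hold, back off, lift, then go above the blue well.

Emit:
jog_arm(rows=[[0,0,0,0,0,0],[0,0,0,0,0,0],[-0.03,0.3,0,0,0,0],[-0.05,0.4,0,0,0,0],[-0.05,0.4,0.7,0,0,0],[-0.05,0.4,1.4,0,0,0],[-0.6,0.4,1.5,0,0,0],[-1.3,0,1.5,0,0,0],[-2,-0.4,1.5,0,0,0],[-2.6,-0.6,1.5,0,0,0],[-3,-0.6,1.5,0,0,0],[-3,-0.6,1.5,0,0,0]])

```text
clock: 5.53
tcp_pos: [0.5115, -0.1137, 0.2059]
orientation: [0.0, 0.997, 0.078, -0.0]
wrist_force: [0.1, 1.0, -0.0]
finger_gap: 0.0001
grip_force: 0.0
```

Emit:
jog_arm(rows=[[0,0,0,0,0,0],[0,0,0,0,0,0],[0,0,0,0,0,0]])

```text
clock: 5.78
tcp_pos: [0.5154, -0.1132, 0.2055]
orientation: [0.0, 0.997, 0.08, 0.001]
wrist_force: [-0.2, -0.2, -0.9]
finger_gap: 0.0002
grip_force: 0.0
```

```bash
python3 - <<'E'
from fit import *
s=env.get_state();t=np.array(s["tcp_pos"]);print(t,(W(p,np.array([0,-.055,.072]))-t)/.04)
k=env.read_camera("scene");cv2.imwrite("pics/s3.png",cv2.resize(k["pixels"][180:320,192:362,::-1],None,fx=4.25,fy=4.25,interpolation=cv2.INTER_CUBIC))
w=env.read_camera("wrist");cv2.imwrite("pics/w3.png",w["pixels"][:,:,::-1]);print([proj(w,W(p,np.array(q)/1e3)).round() for q in [(24,-31,72),(24,-79,72),(-24,-79,72),(-24,-31,72),(0,-55,46)]])
E
```

```text
[ 0.51541297 -0.11320953  0.20546142] [-0.08298651  0.07094129 -3.33653552]
[array([225., 161.]), array([279., 161.]), array([278., 212.]), array([226., 212.]), array([252., 181.])]
```

View pics/s3.png

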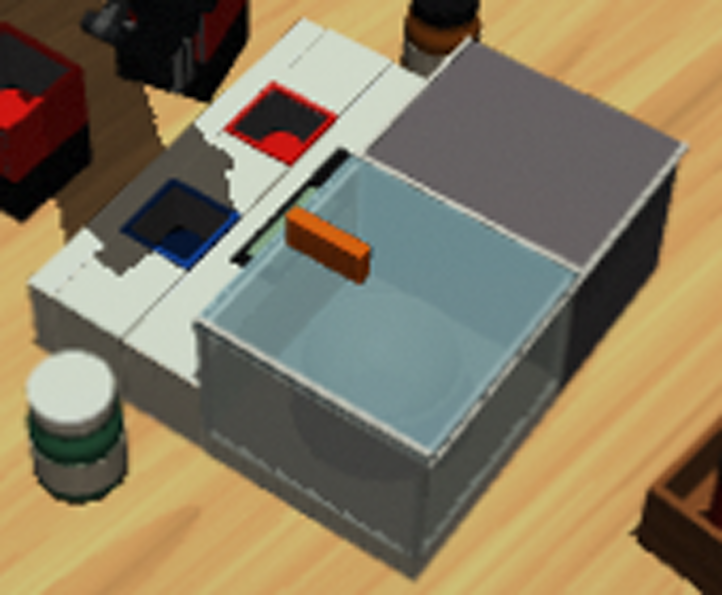

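View pics/w3.png

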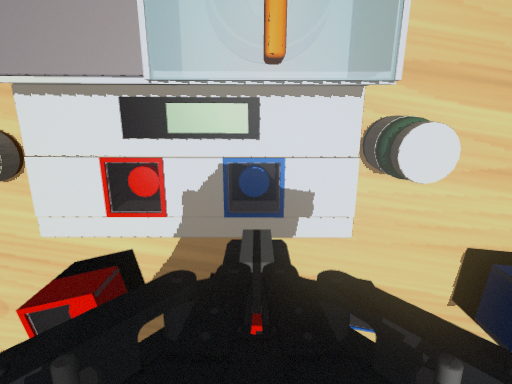

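The lid is flush over the chamber. In the wrist view, the blue well is centred at (254,187), against a prediction of (252,187), and the key is up. Now centring over it and descending.

Emit:
jog_arm(rows=[[-0.08,0.05,0,0,0,0],[-0.08,0.05,-0.7,0,0,0],[-0.08,0.05,-1.4,0,0,0],[-0.08,0.05,-2.1,0,0,0],[-0.08,0.05,-2.8,0,0,0],[-0.08,0.05,-3,0,0,0],[-0.08,0.05,-3,0,0,0],[-0.08,0.05,-3,0,0,0]])

```text
clock: 6.55
tcp_pos: [0.5112, -0.111, 0.0857]
orientation: [-0.0, 0.997, 0.08, -0.0]
wrist_force: [-0.6, -0.1, -0.1]
finger_gap: -0.0001
grip_force: 0.0
```

Emit:
jog_arm(rows=[[0,0,-0.3,0,0,0],[0,0,-0.6,0,0,0],[0,0,-0.85,0,0,0],[0,0,-0.85,0,0,0],[0,0,-0.85,0,0,0]])

```text
clock: 6.97
tcp_pos: [0.5114, -0.1112, 0.052]
orientation: [0.0, 0.997, 0.079, 0.0]
wrist_force: [-0.2, 0.2, -1.1]
finger_gap: 0.0001
grip_force: 0.0
```

Emit:
jog_arm(rows=[[0,0,-0.1,0,0,0],[0,0,-0.2,0,0,0],[0,0,-0.25,0,0,0],[0,0,-0.25,0,0,0],[0,0,-0.25,0,0,0]])

```text
clock: 7.38
tcp_pos: [0.5121, -0.1115, 0.0421]
orientation: [0.001, 0.997, 0.079, 0.001]
wrist_force: [2.0, 0.7, 4.0]
finger_gap: 0.0002
grip_force: 1.8
```

Spring contact at 4 N, so the key is about 4 mm down. Pressing a little further.

Emit:
jog_arm(rows=[[0,0,-0.06,0,0,0],[0,0,-0.12,0,0,0],[0,0,-0.14,0,0,0],[0,0,-0.14,0,0,0],[0,0,-0.14,0,0,0],[0,0,-0.14,0,0,0]])

```text
clock: 7.88
tcp_pos: [0.5123, -0.1116, 0.0396]
orientation: [0.001, 0.997, 0.079, 0.002]
wrist_force: [-6.7, 1.8, 30.7]
finger_gap: 0.0003
grip_force: 15.4
```

It bottomed out with a firm force (31 N). I'll hold a touch lighter, then withdraw straight up and clear.

Emit:
jog_arm(rows=[[0,0,0.03,0,0,0],[0,0,0.03,0,0,0],[0,0,0.03,0,0,0],[0,0,0.5,0,0,0],[0,0,1.2,0,0,0],[0,0,2,0,0,0],[0,0,3,0,0,0],[0,0,4,0,0,0],[0,0,5,0,0,0],[-1,0,5.5,0,0,0],[-1,0,5.5,0,0,0],[-1,0,5.5,0,0,0]])

```text
clock: 8.88
tcp_pos: [0.47, -0.111, 0.2568]
orientation: [0.0, 0.997, 0.079, 0.001]
wrist_force: [0.6, -1.1, 0.3]
finger_gap: -0.0
grip_force: 0.0
```

```bash
python3 - <<'E'
from h import *
w=env.read_camera("scene");cv2.imwrite("pics/s4.png",cv2.resize(w["pixels"][:,:,::-1],(768,576)));print(env.get_state()["wrist_force"],env.get_state()["tcp_pos"])
E
```

```text
[ 0.1233042  -0.34246265 -0.84700255] [ 0.47032754 -0.11094441  0.2554025 ]
```

View pics/s4.png

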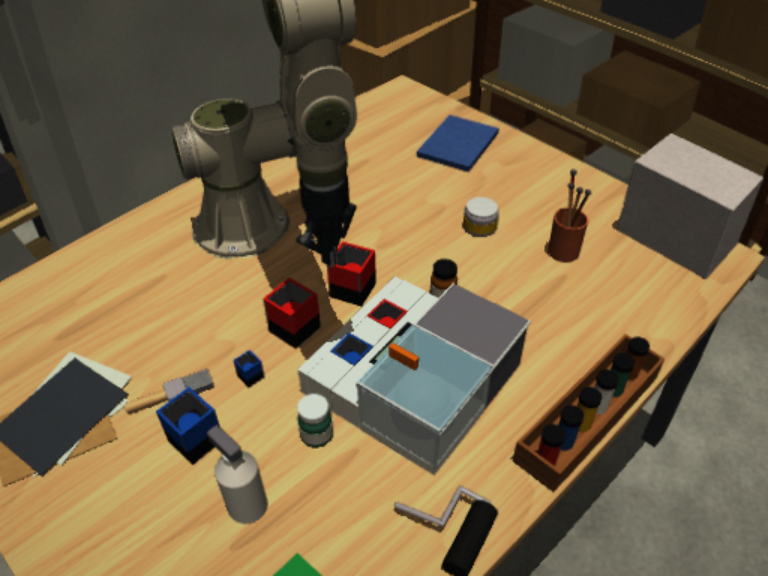

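The lid is shut with its tab at (404,355), the blue key is up at (352,348), nothing else has moved, and the arm is clear.

```bash
python3 -c "
from workcell import env
print(env.hand_in())"
```

```text
the job is handed in; nothing more can be done
None
```

I pushed the lid shut against its stop, then pressed the blue tare key to the bottom and let it come back up. The arm is clear with nothing else disturbed, and the job is handed in; no verdict came back.

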